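# Gauge the depth of the dowel bore

## Robot

A 6-joint arm with a two-finger parallel gripper is mounted at the origin on the work surface. World frame = base frame: x ahead of the robot, y to its left, z up, the work surface at z = 0. Lengths are in m, angles in degrees, forces in N, time in s.
With the tool pointing down it reaches from about 0.3 to 0.875 m from the base axis. Payload 6.4 kg.
Tool frame: the origin (TCP) lies midway between the tips of the shut fingers; the grasp point (between the pads) lies tcp_to_grasp behind it (tcp_to_grasp is the distance from the TCP to the grasp point, in m); z points along the fingers, y is the direction in which the jaws open and shut (so a half turn about z gives the same grasp; the last joint's range is limited). The gripper opens to 88 mm and grips with 3 to 60 N. Pads are 18 mm wide; open, the fingers measure 123 mm over their backs; the gripper's body (75 mm by 187 mm) begins 45 mm behind the grasp point.
Start: joints at [-86.706, 10.359, 92.074, -0, 77.567, -11.82], TCP at [0.15, -0.555, 0.217] pointing down, gripper open.
Joint ranges: [-171.53, 171.53], [-51.25, 118.39], [17.06, 147.69], [-65.23, 245.23], [0, 150.52], [-178.68, 178.68]. Speed limits (degrees/s): [147.25, 147.25, 172.46, 180, 180, 180].

## Interface

Orientations are given as a 3x3 rotation matrix whose columns are the frame's x, y, z axes.
In Python, from cell import observe, grab_frame, job_done, tcp_to_grasp gives the robot as it stands.
- The arm moves only by the tool move_arm, never from a script. Its argument "steps" is one flat list of numbers, 7 for each row, row after row: the shift along the world's x, y, z in cm, then the turn, a rotation vector about the world's x, y, z in rad, then the finger opening in cm, from 0 to 8.81. In form: [x, y, z, rx, ry, rz, jaw, x, y, z, rx, ry, rz, jaw, ...]. A call has 1 to 12 rows; each row shifts and turns the commanded pose from where the row before left it; what a row does not reach is not made up. A row lasts 1/12 s, in which the tool goes at most 41.7 mm and 7.16 degrees, less where a joint would pass 70% of its speed; a pose out of reach is approached as far as the arm can. A call with a gripper value outside its range is refused whole. The fingers move at their own pace and stop on an object; the grip force is fixed at half the most. Time passes only in rows, so rows that do not move let the fingers close. It gives the time, the measured TCP pose, the force and the opening at its end, in the units of the state.
- observe(): the state, without advancing time (a new reading comes with each control period).
- grab_frame(name): name is "scene" or "side" or "wrist"; returns a dict with "color" (384x512x3 uint8, blue, green, red), "fx", "fy", "cx", "cy" (pixels), "world_to_cam" (4x4, takes a point from world to camera coordinates). Camera axes: x right, y up, looking along -z (the intrinsics and any distortion apply to the point x, -y, -z); pixel columns grow to the right and rows downward; lengths in m; the calibration is good to about 2 mm. A picture is of the moment at which its call begins. There is no depth.
- job_done(): hands the job in, once; it reports no verdict.
The state is a dict: "clock": time; "joints": joint angles; "dq": joint speeds; "joint_torque": joint torques, N m; "eef_pos": TCP position; "orientation": TCP orientation; "ft_force": force on the tool from outside, world axes, zero at the start; "wrist_torque": the same for the moment, N m; "grip_width": finger opening in m.
Only numpy, scipy, OpenCV 4.12 (cv2) and the standard library are available. Lean on these libraries where they do the work, as an engineer would, in place of code of your own. Each camera call takes 0.05 s, during which the arm holds its last target. There are 200 camera calls.

## Task

Take the depth gauge (the steel rod with the sliding cross bar) out of its stand and lower it upright into the wide bore of the wooden blank until the rod stands on the bottom of the bore, so that the blank's top face pushes the cross bar up the rod; hold it down there for a second or two, then let go and leave the gauge standing in the bore with its bar lying on the face, so the depth can be read. Leave the awl in its own stand.

Things in the scene. Friction and masses are not known exactly. Their poses are not given: they have to be found in the camera images.
- gauge: Depth gauge, about 240 g: upright steel rod 12 mm across with a round wooden knob on top, 24 mm across, from 105 to 149 mm above the rod's tip (grasp it there from above). Origin: centre of the rod's lower tip; z up the rod, x along the cross bar. It starts upright in a 15 mm wide, 30 mm deep hole of a plywood stand 70 x 70 x 45 mm, tip 15 mm above the bench: lift over 30 mm to clear it.
- stop (a joint): Aluminium cross bar, 80 x 32 x 12 mm, on the gauge's rod; slides with about 3 N of friction and stays where left. Value in m: 0 when its underside is 34 mm above the rod's tip, growing upwards (at most 0.040, still clear of the knob). Starts at 0 to 0.010; reads 0.021 when the tip is on the bottom of the bore and the bar on the blank's face.
- bore (a point): Centre of the flat bottom of the wide bore: a blind vertical hole 36 mm across, 55 mm deep, in a pale wooden blank 160 x 80 x 75 mm fixed on the bench. The point is 20 mm above the bench, 55 mm below the blank's top, 40 mm from one end on the long middle line. x points along the blank to the narrow 14 mm hole, which is not meant; z up.
- awl: Marking awl to be left alone: bulbous wooden handle 26 mm across, no cross bar, in a second stand like the gauge's; its top is 105 mm above the bench. Origin at its lower tip, z up. The two stands and the blank change places in a row across the bench; apart from the gauge, nothing in or between them is taller than 110 mm.
Mind the look-alikes: they are no part of the job. What is shaped like the part that bears bore but blue is not meant. Of the things shaped like the gauge, the steel one is meant.

How it is judged:
By the outcome, as a careful person would: the job done as asked, in the order asked, and still so for the second after the job is handed in, with the robot touching nothing.
It also fails if it takes over 45 s, if anything falls off the work surface, if the arm or the gripper's body presses on something with over 40 N, if the wrist force passes 120 N, or if a joint passes its speed limit or range.

## Working session

There is one attempt and no reset: what is moved stays moved. The work goes in short steps, Python scripts to look and compute and a tool call to move; the robot and the scene stay as the last step left them, time stands still between calls to the robot, and variables do not carry over. Pictures are saved under pics/ and viewed, about 8 in all and at most 12, crops included, and the job is handed in when it is done.

Besides the shell and the picture viewer there is one more tool, called after "Emit:" as name(argument=value, ...) on one line, values as JSON. move_arm: Moves the arm, as the interface text tells. Its arguments: {"type":"object","properties":{"steps":{"type":"array","items":{"type":"number"}}},"required":["steps"]}

```bash
mkdir -p pics; python3 - <<'E'
from cell import *
import cv2,numpy as np
s=observe();print({k:np.round(v,3).tolist() for k,v in s.items()},tcp_to_grasp)
a=[]
for n in("scene","side"):
    f=grab_frame(n);cv2.imwrite(f"pics/{n}0.png",f["color"]);print(n,f["fx"],f["fy"],f["cx"],f["cy"],np.round(f["world_to_cam"],3).tolist(),[k for k in f])
E
```

```text
{'clock': 0.0, 'joints': [-86.706, 10.4, 92.13, -0.001, 77.565, -11.822], 'dq': [-0.005, -0.072, -0.042, -0.002, 0.04, 0.017], 'joint_torque': [-0.0, -43.387, -34.185, 0.07, 0.039, -0.0], 'eef_pos': [0.15, -0.555, 0.216], 'orientation': [[0.965, 0.261, -0.0], [0.261, -0.965, 0.002], [0.0, -0.002, -1.0]], 'ft_force': [0.171, 0.263, -0.413], 'wrist_torque': [-0.013, 0.041, 0.014], 'grip_width': 0.088} 0.0187
scene 429.09940149269386 429.09940149269386 262.19282904157535 188.92606798273252 [[-0.642, 0.767, -0.002, 0.269], [-0.557, -0.465, 0.688, 0.211], [0.527, 0.443, 0.725, -1.412], [0.0, 0.0, 0.0, 1.0]] ['color', 'fx', 'fy', 'cx', 'cy', 'world_to_cam']
side 482.0667790093359 482.0667790093359 259.62472780428345 195.31670756495927 [[-0.787, -0.617, 0.014, 0.366], [0.329, -0.399, 0.856, -0.213], [-0.523, 0.678, 0.517, -1.163], [0.0, 0.0, 0.0, 1.0]] ['color', 'fx', 'fy', 'cx', 'cy', 'world_to_cam']
```

View pics/scene0.png

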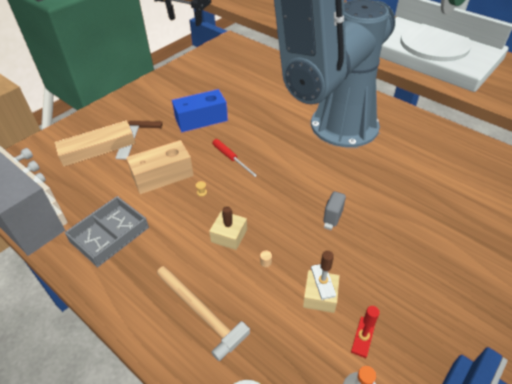

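View pics/side0.png

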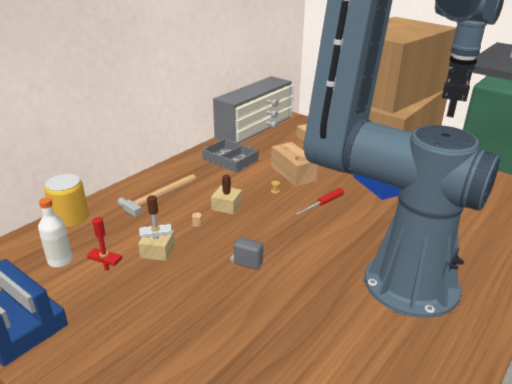

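The scene view shows the steel gauge in its stand (knob about (326,260)), the awl (228,215), the pale blank (160,165), and the red gauge and blue blank look-alikes. The side view shows the gauge at (153,205), the awl at (227,183) and the blank at (294,162). Next I'll zoom in on these.

```bash
python3 - <<'E'
import cv2,numpy as np
a=cv2.imread('pics/scene0.png');b=cv2.imread('pics/side0.png')
def c(i,x,y):return cv2.resize(i[y:y+60,x:x+80],(400,300),interpolation=cv2.INTER_CUBIC)
cv2.imwrite('pics/z.png',np.vstack([np.hstack([c(a,285,248),c(a,120,135)]),np.hstack([c(b,115,193),c(b,255,135)])]))
E
```

```text
(no output)
```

View pics/z.png

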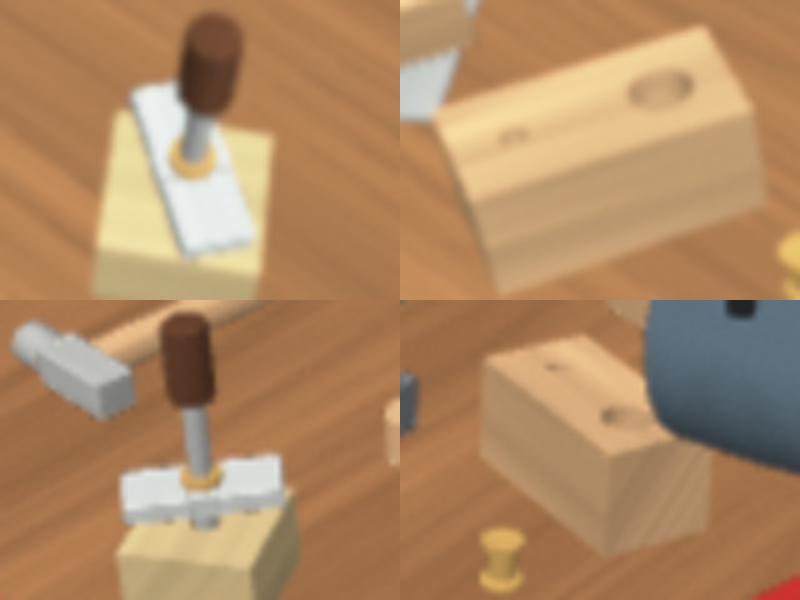

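The crops show the steel bar, the rod and a brown knob. The blank's wide bore is at scene (172,153) and side (300.6,158.4), and the narrow hole is at scene (143,162).

```bash
cat > h.py <<'E'
from cell import *
import cv2,numpy as np
def ray(f,u,v,z):
    M=f["world_to_cam"];R=M[:3,:3];t=M[:3,3]
    d=R.T@np.array([(u-f["cx"])/f["fx"],-(v-f["cy"])/f["fy"],-1]);o=-R.T@t
    return np.round(o+d*(z-o[2])/d[2],4)
def proj(f,p):
    c=f["world_to_cam"][:3,:3]@np.array(p)+f["world_to_cam"][:3,3]
    return np.round([f["cx"]-f["fx"]*c[0]/c[2],f["cy"]+f["fy"]*c[1]/c[2]],1)
E
python3 - <<'E'
from h import *
a=grab_frame("scene");b=grab_frame("side")
print("knob",ray(a,328,254.2,.164),ray(b,152,197.2,.164))
print("bore",ray(a,171.8,152.6,.075),ray(b,300.4,158.2,.075))
print("narrow",ray(a,142.6,162,.075),ray(b,286.2,148.2,.075))
print("awl",ray(a,228,209,.105),ray(b,227,177,.105))
print("bar",ray(a,316,265.4,.066),ray(a,328.4,297.4,.066))
w=grab_frame("wrist");print(np.round(w["world_to_cam"],3).tolist(),w["fx"])
E
```

```text
knob [0.5686 0.2973 0.164 ] [0.5684 0.2965 0.164 ]
bore [ 0.5048 -0.26    0.075 ] [ 0.5029 -0.2614  0.075 ]
narrow [ 0.5823 -0.2925  0.075 ] [ 0.5819 -0.293   0.075 ]
awl [0.5745 0.0236 0.105 ] [0.5665 0.0249 0.105 ]
bar [0.5471 0.2636 0.066 ] [0.5957 0.3294 0.066 ]
[[0.26, -0.966, -0.0, -0.575], [0.927, 0.25, -0.28, 0.038], [0.271, 0.072, 0.96, -0.389], [0.0, 0.0, 0.0, 1.0]] 323.75223537407953
```

Emit:
move_arm(steps=[1.7, 3.4, 0.1, 0, 0, 0, 8.8, 1.7, 3.4, 0.1, 0, 0, 0, 8.8, 1.7, 3.4, 0.1, 0, 0, 0, 8.8, 1.7, 3.4, 0.1, 0, 0, 0, 8.8, 1.7, 3.4, 0.1, 0, 0, 0, 8.8, 1.7, 3.4, 0.1, 0, 0, 0, 8.8, 1.7, 3.4, 0.1, 0, 0, 0, 8.8, 1.7, 3.4, 0.1, 0, 0, 0, 8.8, 1.7, 3.4, 0.1, 0, 0, 0, 8.8, 1.7, 3.4, 0.1, 0, 0, 0, 8.8, 1.7, 3.4, 0.1, 0, 0, 0, 8.8, 1.7, 3.4, 0.1, 0, 0, 0, 8.8])

```text
clock: 1.25
eef_pos: [0.3544, -0.1454, 0.2292]
orientation: [[0.966, 0.26, 0.001], [0.26, -0.966, -0.001], [0.001, 0.001, -1.0]]
ft_force: [0.3, -1.4, -0.0]
grip_width: 0.0879
```

Emit:
move_arm(steps=[1.7, 3.4, 0, 0, 0, 0, 8.8, 1.7, 3.4, 0, 0, 0, 0, 8.8, 1.7, 3.4, 0, 0, 0, 0, 8.8, 1.7, 3.4, 0, 0, 0, 0, 8.8, 1.7, 3.4, 0, 0, 0, 0, 8.8, 1.7, 3.4, 0, 0, 0, 0, 8.8, 1.7, 3.4, 0, 0, 0, 0, 8.8, 1.7, 3.4, 0, 0, 0, 0, 8.8, 1.7, 3.4, 0, 0, 0, 0, 8.8, 1.7, 3.4, 0, 0, 0, 0, 8.8, 0, 0, 0, 0, 0, 0, 8.8, 0, 0, 0, 0, 0, 0, 8.8])

```text
clock: 2.25
eef_pos: [0.5238, 0.1944, 0.2281]
orientation: [[0.965, 0.264, -0.001], [0.264, -0.965, -0.0], [-0.001, -0.0, -1.0]]
ft_force: [0.4, -0.2, 0.3]
grip_width: 0.0881
```

Emit:
move_arm(steps=[1.1, 2.6, 0, 0, 0, 0, 8.8, 1.1, 2.6, 0, 0, 0, 0, 8.8, 1.1, 2.6, 0, 0, 0, 0, 8.8, 1.2, 2.5, 0, 0, 0, 0, 8.8, 0, 0, 0, 0, 0, 0, 8.8, 0, 0, 0, 0, 0, 0, 8.8])

```text
clock: 2.75
eef_pos: [0.5688, 0.2953, 0.2285]
orientation: [[0.965, 0.261, -0.001], [0.261, -0.965, -0.001], [-0.001, 0.001, -1.0]]
ft_force: [0.4, 0.0, 0.1]
grip_width: 0.088
```

```bash
python3 - <<'E'
from h import *
w=grab_frame("wrist");s=observe();print(s["eef_pos"],proj(w,[.5685,.297,.164]),proj(w,[.5685,.297,.05]))
i=w["color"];cv2.imwrite("pics/w1.png",i)
E
```

```text
[0.56855687 0.29460569 0.22861965] [249.7 194.5] [250.5 163.2]
```

View pics/w1.png

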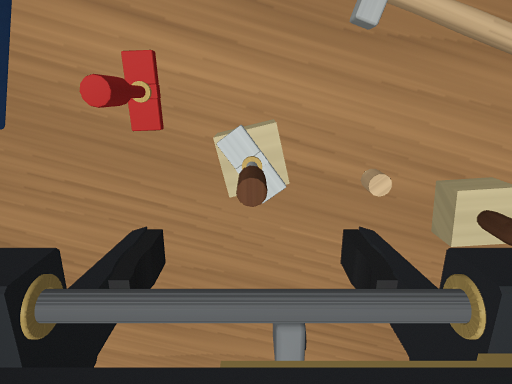

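Knob at (252,194), within about 1.5 mm of the predicted (250,194.5). I'll descend and grip.

Emit:
move_arm(steps=[0, 0.1, -2, 0, 0, 0, 8.8, 0, 0, -2, 0, 0, 0, 8.8, 0, 0, -2, 0, 0, 0, 8.8, 0, 0, -2, 0, 0, 0, 8.8, 0, 0, -1.5, 0, 0, 0, 8.8, 0, 0, -1, 0, 0, 0, 8.8, 0, 0, 0, 0, 0, 0, 6, 0, 0, 0, 0, 0, 0, 4, 0, 0, 0, 0, 0, 0, 3, 0, 0, 0, 0, 0, 0, 2.6, 0, 0, 0, 0, 0, 0, 2, 0, 0, 0, 0, 0, 0, 1.5])

```text
clock: 3.8
eef_pos: [0.5694, 0.2971, 0.1249]
orientation: [[0.965, 0.261, 0.001], [0.261, -0.965, 0.0], [0.001, -0.0, -1.0]]
ft_force: [0.0, -0.3, 0.2]
grip_width: 0.0504
```

Emit:
move_arm(steps=[0, 0, 0, 0, 0, 0, 1.5, 0, 0, 0, 0, 0, 0, 1.5, 0, 0, 0, 0, 0, 0, 1.5, 0, 0, 0, 0, 0, 0, 1.5])

```text
clock: 4.13
eef_pos: [0.5689, 0.2969, 0.1239]
orientation: [[0.965, 0.261, -0.0], [0.261, -0.965, -0.0], [-0.0, 0.0, -1.0]]
ft_force: [0.1, 0.8, -0.1]
grip_width: 0.0235
```

Emit:
move_arm(steps=[0, 0, 0, 0, 0, 0, 1.5, 0, 0, 0, 0, 0, 0, 1.5, 0, 0, 0.5, 0, 0, 0, 1.5, 0, 0, 1, 0, 0, 0, 1.5, 0, 0, 1.5, 0, 0, 0, 1.5, 0, 0, 2, 0, 0, 0, 1.5, 0, 0, 2, 0, 0, 0, 1.5, 0, 0, 2, 0, 0, 0, 1.5, 0, 0, 2, 0, 0, 0, 1.5, 0, 0, 2, 0, 0, 0, 1.5, 0, 0, 1, 0, 0, 0, 1.5, 0, 0, 0, 0, 0, 0, 1.5])

```text
clock: 5.13
eef_pos: [0.5704, 0.2974, 0.2677]
orientation: [[0.965, 0.261, 0.006], [0.261, -0.965, 0.002], [0.006, -0.0, -1.0]]
ft_force: [1.2, 0.0, -2.1]
grip_width: 0.0234
```

```bash
python3 - <<'E'
from h import *
a=grab_frame("scene");b=grab_frame("side");s=observe();p=s["eef_pos"];print(p,s["ft_force"])
tip=[p[0],p[1],p[2]+.0187-.127]
def c(f):
    u,v=proj(f,tip);u,v=int(u)-40,int(v)-70;print(proj(f,tip),u,v);u=max(u,0)
    return cv2.resize(f["color"][v:v+100,u:u+80],(400,500),interpolation=cv2.INTER_CUBIC)
cv2.imwrite("pics/z2.png",np.hstack([c(a),c(b)]))
E
```

```text
[0.56875691 0.2967985  0.26362758] [-0.36160451 -0.90815256 -2.53432672]
[327.3 256.6] 287 186
[152.2 200.2] 112 130
```

View pics/z2.png

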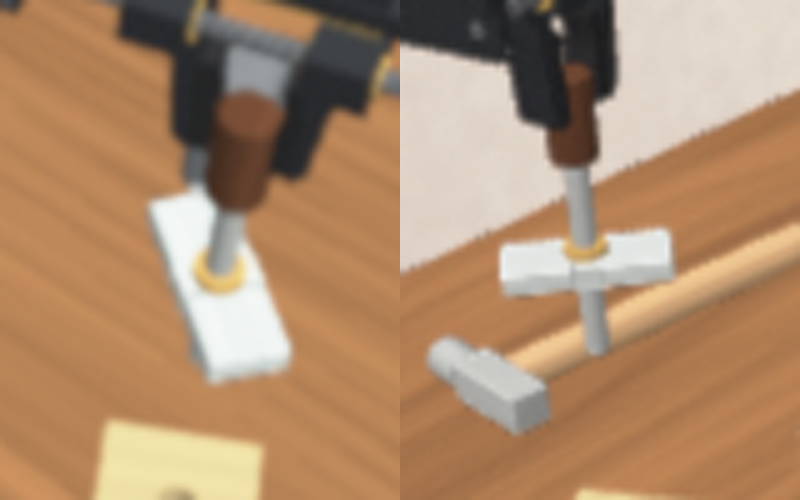

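The gauge is held upright; its tip at side (151,200) matches the prediction (152,200). I'll carry it to the bore.

Emit:
move_arm(steps=[0, -1, 0, 0, 0, 0, 1.5, -0.2, -2, 0, 0, 0, 0, 1.5, -0.4, -3, 0, 0, 0, 0, 1.5, -0.4, -3, 0, 0, 0, 0, 1.5, -0.4, -3, 0, 0, 0, 0, 1.5, -0.4, -3, 0, 0, 0, 0, 1.5, -0.4, -3, 0, 0, 0, 0, 1.5, -0.4, -3, 0, 0, 0, 0, 1.5, -0.4, -3, 0, 0, 0, 0, 1.5, -0.4, -3, 0, 0, 0, 0, 1.5, -0.4, -3, 0, 0, 0, 0, 1.5, -0.4, -3, 0, 0, 0, 0, 1.5])

```text
clock: 6.23
eef_pos: [0.5254, -0.0349, 0.2622]
orientation: [[0.965, 0.261, -0.003], [0.261, -0.965, 0.001], [-0.003, -0.001, -1.0]]
ft_force: [0.6, 0.1, -2.9]
grip_width: 0.0233
```

Emit:
move_arm(steps=[-0.3, -3, 0, 0, 0, 0, 1.5, -0.3, -3, 0, 0, 0, 0, 1.5, -0.3, -3, 0, 0, 0, 0, 1.5, -0.3, -3, 0, 0, 0, 0, 1.5, -0.3, -3, 0, 0, 0, 0, 1.5, -0.3, -3, 0, 0, 0, 0, 1.5, -0.3, -2.8, 0, 0, 0, 0, 1.5, -0.2, -2, 0, 0, 0, 0, 1.5, 0, 0, 0, 0, 0, 0, 1.5, 0, 0, 0, 0, 0, 0, 1.5, 0, 0, 0, 0, 0, 0, 1.5])

```text
clock: 7.15
eef_pos: [0.5031, -0.2606, 0.2626]
orientation: [[0.966, 0.26, -0.002], [0.26, -0.966, 0.002], [-0.001, -0.002, -1.0]]
ft_force: [-0.1, 0.5, -3.2]
grip_width: 0.0229
```

```bash
python3 - <<'E'
from h import *
a=grab_frame("scene");b=grab_frame("side");s=observe();p=s["eef_pos"];print(p,s["ft_force"],s["grip_width"])
tip=[p[0],p[1],p[2]+.0187-.127]
def c(f):
    q=proj(f,tip);r=proj(f,[.504,-.2607,.075]);u,v=int(q[0])-50,int(q[1])-60;u,v=max(u,0),max(v,0);print(q,r,u,v)
    return cv2.resize(f["color"][v:v+125,u:u+100],(400,500),interpolation=cv2.INTER_CUBIC)
cv2.imwrite("pics/z3.png",np.hstack([c(a),c(b)]))
E
```

```text
[ 0.50370848 -0.26002001  0.26328571] [-0.28131964  0.46670761 -3.19928024] 0.023063871408941727
[167.5 130. ] [171.8 152.3] 117 70
[301.4 135.6] [300.  158.2] 251 75
```

View pics/z3.png

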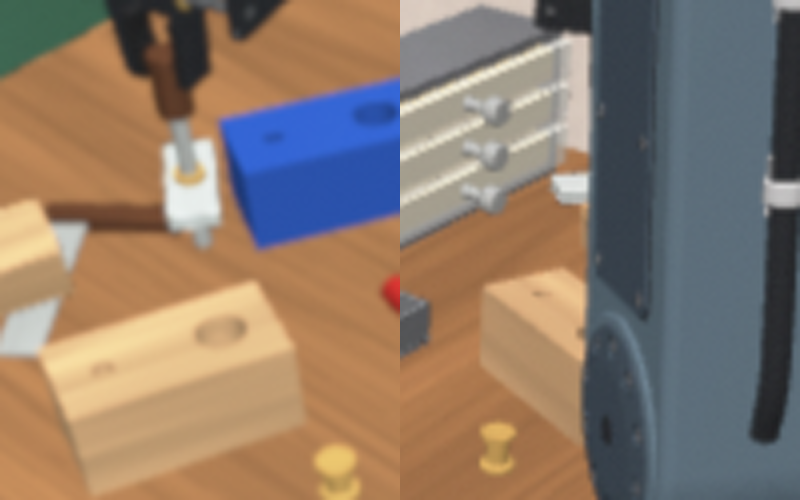

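The tip at scene (168,131) is within 1 px of the prediction, and the bar lies across the blank. The side view is blocked by the arm. Lowering now.

Emit:
move_arm(steps=[0, 0, -1.5, 0, 0, 0, 1.5, 0, 0, -2, 0, 0, 0, 1.5, 0, 0, -2, 0, 0, 0, 1.5, 0, 0, -1, 0, 0, 0, 1.5, 0, 0, -1, 0, 0, 0, 1.5, 0, 0, -1, 0, 0, 0, 1.5, 0, 0, -1, 0, 0, 0, 1.5, 0, 0, -0.8, 0, 0, 0, 1.5, 0, 0, -0.4, 0, 0, 0, 1.5, 0, 0, -0.3, 0, 0, 0, 1.5, 0, 0, -0.2, 0, 0, 0, 1.5, 0, 0, 0, 0, 0, 0, 1.5])

```text
clock: 8.25
eef_pos: [0.504, -0.2612, 0.1518]
orientation: [[0.965, 0.261, -0.0], [0.261, -0.965, 0.0], [0.0, -0.0, -1.0]]
ft_force: [-0.6, -0.2, -2.3]
grip_width: 0.0232
```

Emit:
move_arm(steps=[0, 0, -0.2, 0, 0, 0, 1.5, 0, 0, -0.2, 0, 0, 0, 1.5, 0, 0, -0.2, 0, 0, 0, 1.5, 0, 0, -0.2, 0, 0, 0, 1.5, 0, 0, -0.2, 0, 0, 0, 1.5, 0, 0, -0.2, 0, 0, 0, 1.5, 0, 0, -0.2, 0, 0, 0, 1.5, 0, 0, 0, 0, 0, 0, 1.5, 0, 0, 0, 0, 0, 0, 1.5])

```text
clock: 9.0
eef_pos: [0.504, -0.2611, 0.1379]
orientation: [[0.965, 0.261, 0.0], [0.261, -0.965, -0.0], [-0.0, 0.0, -1.0]]
ft_force: [0.6, 0.1, -1.2]
grip_width: 0.0231
```

Emit:
move_arm(steps=[0, 0, -0.2, 0, 0, 0, 1.5, 0, 0, -0.2, 0, 0, 0, 1.5, 0, 0, -0.2, 0, 0, 0, 1.5, 0, 0, 0, 0, 0, 0, 1.5])

```text
clock: 9.33
eef_pos: [0.5039, -0.2612, 0.1316]
orientation: [[0.965, 0.261, -0.0], [0.261, -0.965, -0.0], [-0.0, 0.0, -1.0]]
ft_force: [0.2, -0.5, -1.8]
grip_width: 0.023
```

Emit:
move_arm(steps=[0, 0, -0.1, 0, 0, 0, 1.5, 0, 0, -0.1, 0, 0, 0, 1.5, 0, 0, -0.1, 0, 0, 0, 1.5, 0, 0, 0, 0, 0, 0, 1.5])

```text
clock: 9.67
eef_pos: [0.504, -0.2612, 0.1289]
orientation: [[0.965, 0.261, 0.0], [0.261, -0.965, -0.0], [0.0, 0.0, -1.0]]
ft_force: [-0.2, -0.7, 0.9]
grip_width: 0.0229
```

Emit:
move_arm(steps=[0, 0, -0.1, 0, 0, 0, 1.5, 0, 0, 0, 0, 0, 0, 1.5, 0, 0, 0, 0, 0, 0, 1.5])

```text
clock: 9.92
eef_pos: [0.5045, -0.2614, 0.1288]
orientation: [[0.965, 0.261, 0.001], [0.261, -0.965, -0.001], [0.001, 0.001, -1.0]]
ft_force: [-1.3, -0.7, 5.5]
grip_width: 0.023
```

```bash
python3 - <<'E'
from h import *
a=grab_frame("scene");s=observe();print(s["eef_pos"],s["ft_force"])
p=proj(a,[.504,-.2607,.075]);u,v=int(p[0])-50,int(p[1])-60
cv2.imwrite("pics/z4.png",cv2.resize(a["color"][v:v+100,u:u+110],(660,600),interpolation=cv2.INTER_CUBIC))
E
```

```text
[ 0.50445645 -0.26137749  0.12879735] [-0.95488863 -0.01533354  5.71607676]
```

View pics/z4.png

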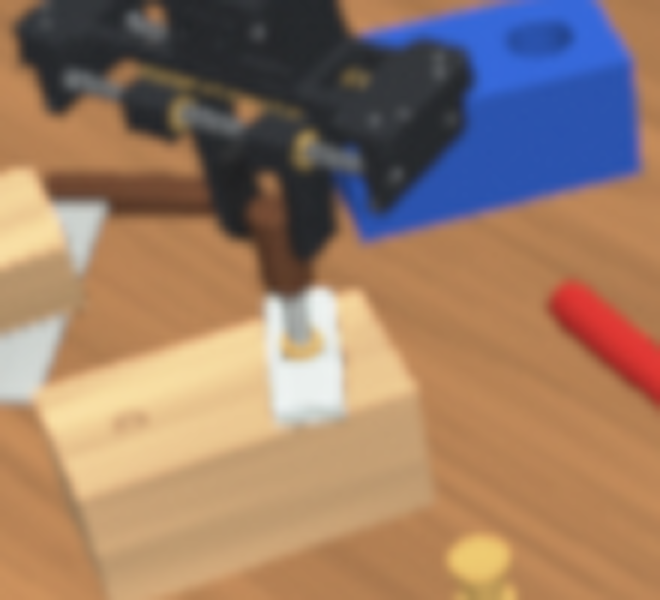

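The bar lies on the blank's face at crop (303,355). z has stalled at 0.1288, exactly the bottom, with the force rising. I'll press slightly and hold for about 2 s.

Emit:
move_arm(steps=[0, 0, -0.1, 0, 0, 0, 1.5, 0, 0, 0, 0, 0, 0, 1.5, 0, 0, 0, 0, 0, 0, 1.5, 0, 0, 0, 0, 0, 0, 1.5, 0, 0, 0, 0, 0, 0, 1.5, 0, 0, 0, 0, 0, 0, 1.5, 0, 0, 0, 0, 0, 0, 1.5, 0, 0, 0, 0, 0, 0, 1.5, 0, 0, 0, 0, 0, 0, 1.5, 0, 0, 0, 0, 0, 0, 1.5, 0, 0, 0, 0, 0, 0, 1.5, 0, 0, 0, 0, 0, 0, 1.5])

```text
clock: 10.97
eef_pos: [0.5049, -0.2617, 0.1287]
orientation: [[0.965, 0.261, 0.002], [0.261, -0.965, -0.001], [0.002, 0.002, -1.0]]
ft_force: [-1.3, 0.6, 10.2]
grip_width: 0.023
```

Emit:
move_arm(steps=[0, 0, 0, 0, 0, 0, 1.5, 0, 0, 0, 0, 0, 0, 1.5, 0, 0, 0, 0, 0, 0, 1.5, 0, 0, 0, 0, 0, 0, 1.5, 0, 0, 0, 0, 0, 0, 1.5, 0, 0, 0, 0, 0, 0, 1.5, 0, 0, 0, 0, 0, 0, 1.5, 0, 0, 0, 0, 0, 0, 1.5, 0, 0, 0, 0, 0, 0, 1.5, 0, 0, 0, 0, 0, 0, 1.5, 0, 0, 0, 0, 0, 0, 1.5, 0, 0, 0, 0, 0, 0, 1.5])

```text
clock: 11.97
eef_pos: [0.5049, -0.2616, 0.1287]
orientation: [[0.965, 0.261, 0.002], [0.261, -0.965, -0.001], [0.002, 0.002, -1.0]]
ft_force: [-1.9, 0.3, 10.3]
grip_width: 0.0234
```

Emit:
move_arm(steps=[0, 0, 0.1, 0, 0, 0, 1.5, 0, 0, 0, 0, 0, 0, 1.5, 0, 0, 0, 0, 0, 0, 2.6, 0, 0, 0, 0, 0, 0, 3, 0, 0, 0, 0, 0, 0, 3.5, 0, 0, 0, 0, 0, 0, 5, 0, 0, 0, 0, 0, 0, 7, 0, 0, 0, 0, 0, 0, 8.8, 0, 0, 0, 0, 0, 0, 8.8, 0, 0, 0, 0, 0, 0, 8.8, 0, 0, 0, 0, 0, 0, 8.8, 0, 0, 0, 0, 0, 0, 8.8])

```text
clock: 12.97
eef_pos: [0.504, -0.2611, 0.1279]
orientation: [[0.965, 0.261, 0.0], [0.261, -0.965, -0.0], [0.0, 0.0, -1.0]]
ft_force: [-0.5, 1.1, 0.5]
grip_width: 0.0791
```

Emit:
move_arm(steps=[0, 0, 0.5, 0, 0, 0, 8.8, 0, 0, 1, 0, 0, 0, 8.8, 0, 0, 1.5, 0, 0, 0, 8.8, 0, 0, 2, 0, 0, 0, 8.8, 0, 0, 2, 0, 0, 0, 8.8, 0, 0, 2, 0, 0, 0, 8.8, 0, 0, 2, 0, 0, 0, 8.8, 0, 0, 2, 0, 0, 0, 8.8, 0, 0, 2, 0, 0, 0, 8.8, 0, 0, 0, 0, 0, 0, 8.8, 0, 0, 0, 0, 0, 0, 8.8])

```text
clock: 13.88
eef_pos: [0.5046, -0.2616, 0.2799]
orientation: [[0.965, 0.261, 0.003], [0.261, -0.965, -0.002], [0.002, 0.003, -1.0]]
ft_force: [0.5, 1.2, -0.4]
grip_width: 0.0881
```

```bash
python3 - <<'E'
from h import *
a=grab_frame("scene");w=grab_frame("wrist");s=observe();print(s["eef_pos"],s["ft_force"],s["grip_width"])
for z in(.020+.149,.075+.012):print(z,proj(a,[.504,-.2612,z]),proj(w,[.504,-.2612,z]))
p=proj(a,[.504,-.2607,.075]);u,v=int(p[0])-40,int(p[1])-60;print(u,v)
cv2.imwrite("pics/z5.png",np.hstack([cv2.resize(a["color"][v:v+96,u:u+72],(360,480),interpolation=cv2.INTER_CUBIC),w["color"][:320,100:500].copy() if 0 else cv2.resize(w["color"],(440,330))[:330].repeat(1,0) if 0 else np.vstack([cv2.resize(w["color"],(440,330)),np.zeros((150,440,3),np.uint8)])]))
E
```

```text
[ 0.50354737 -0.2607808   0.27716158] [ 0.05154861  0.18122871 -0.67996864] 0.08798568022998376
0.16899999999999998 [166.2 125.7] [252.1 179.7]
0.087 [171.1 149. ] [252.2 161.3]
131 92
```

View pics/z5.png

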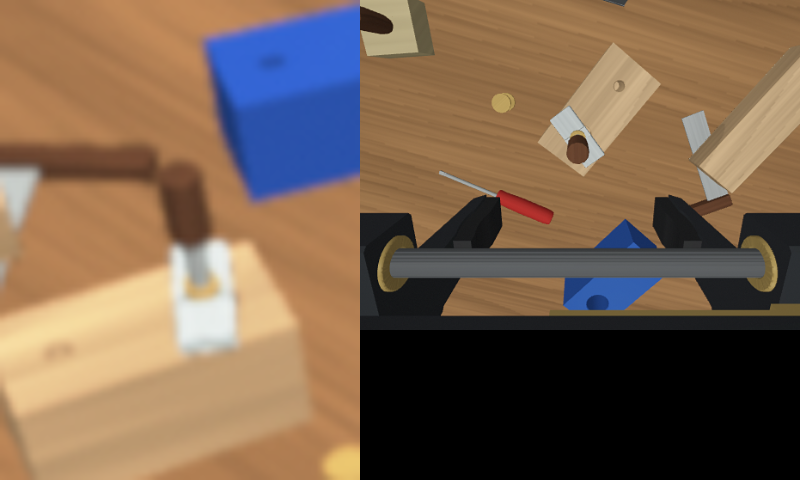

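The gauge stands upright. The knob top is at scene (167.4,126.6), predicted (166.2,125.7), and the wrist view agrees. The bar lies across the bore, flat on the face, and the gripper is open and clear above.

```bash
python3 -c "from cell import *;print(job_done())"
```

```text
the job is handed in; nothing more can be done
None
```

The steel gauge now stands upright in the wide bore of the pale blank with its bar lying on the face, and the job is handed in. It took about 14 s of robot time.

- **Contact:** The rod reached the bottom at a TCP height of 0.1288 m. The height taken from the grasp in the stand predicted 0.1289 m.
- **Hold:** I pressed with about 10 N for 2 s, then let go and lifted the open gripper clear.
- **Last checks:** In the scene view the knob top was within 1.5 px of where an upright gauge should be. The wrist view agreed to within about 5 px, and the bar looked flat on the face.
- **Not checked:** The side camera was blocked by the arm when I lowered the gauge, so I did not use it for the final check. I could not read the bar's exact position on the rod. I never went near the awl.

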